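# Clamp the circuit board in the repair fixture

### The job

The green circuit board lies in the grey fixture with the clamp open. Push the metal clamp strap round with the side of a finger until it is fully home across the board, with its slot round the upright stud; only then push the black cam lever fully down. Do not lift the board out of its nest or shift the things lying round the fixture.

Things in the scene. Friction and masses are not known exactly. Their poses are not given: they have to be found in the camera images.
- fixture: Grey base plate fixed to the desk, 162 mm along its x, 176 mm along its y, 12 mm thick, with the board's nest on top. Origin at the centre of its underside, on the desk; z up; at zero yaw x points away from the robot, y to its left. Strap pivot at fixture (0, +62 mm), lever's stud (8 mm thick) at (0, -62 mm). Over the plate nothing but strap and lever stands higher than 29 mm above the desk.
- strap_pivot (a point): On the strap's upright pivot axis, 44 mm above the desk (half-way up the strap's edge), at fixture (0, +62 mm). Axes as the fixture's. The pivot nut above it reaches 60 mm.
- strap (a joint): Angle (rad) of the aluminium strap, 0 = home (at its stop, bar along fixture -y from the pivot, round the stud); 1.57 = pointing along fixture -x. Closes anticlockwise seen from above, pushed on the edge facing away from the stud. Bar 22 mm wide, 36 to 52 mm above the desk, 140 mm long from the pivot. Starts 0.8 to 1.3. Friction 0.06 N m, stays where left. A rubber foot hangs under it 42 mm from the pivot.
- strap_tip (a point): Middle of the strap's end face, 140 mm from the pivot axis, 44 mm above the desk. Its axes turn with the strap: y points from the tip to the pivot.
- lever_hinge (a point): Middle of the cam lever's hinge, on top of the stud at fixture (0, -62 mm), 62 mm above the desk. The hinge line is level, along the fixture's x. Axes as the fixture's.
- lever (a joint): Angle (rad) of the cam lever above level, 0 = fully down (at its stop, lying level along fixture -y, pointing away from the strap). Dark steel hub, black handle that sticks up and outward. Starts 0.7 to 1.0. Handle 22 mm wide (along fixture x), 10 mm thick, 28 to 62 mm from the hinge. Friction and a weak spring: about 5 N at mid-handle pushes it down; it stays where left.
- lever_tip (a point): End of the lever's handle, 62 mm from the hinge, half-way through its thickness.
- board: Loose green circuit board in the nest, 78 x 135 mm, 17 mm high with components, about 70 g; its length lies along the fixture's x. Origin at the centre of its underside, 12 mm above the desk. To be left in the nest.
- jar: Bystander: amber jar with a white lid, 43 mm across, 38 mm high, behind the fixture; origin at the centre of its underside. Leave alone.
- cutters: Bystander: side cutters with red handles lying flat to the right of the fixture, near and below the lever, 60 x 112 x 12 mm; origin at the centre of the underside. Leave alone.
- screwdriver: Bystander: screwdriver with a red handle lying in front of the fixture, 159 mm long, 22 mm thick; origin at the centre of the underside. Leave alone.
There are look-alikes about, which are no part of the job. Of the things that look like the board, the larger one is meant.

How it is judged:
By the outcome, as a careful person would: the job done as asked, in the order asked, and still so for the second after the job is handed in, with the robot touching nothing.
It also fails if it takes over 42 s, if anything falls off the work surface, if the arm or the gripper's body presses on something with over 40 N, if the wrist force passes 120 N, or if a joint passes its speed limit or range.

### The arm

A 6-joint arm with a two-finger parallel gripper is mounted at the origin on a cart in front of the work surface, level with it; the furniture and walls round the work are solid. World frame = base frame: x ahead of the robot, y to its left, z up, the work surface at z = 0. Lengths are in mm, angles in rad, forces in N, time in s.
With the tool pointing down it reaches from about 300 to 775 mm from the base axis. Payload 14.6 kg.
Tool frame: the origin (TCP) lies on the mounting face of the last link; the fingertips stand ahead of it and the grasp point (between the pads) lies 180 mm ahead of it (manip.tcp_to_tips is the z of the fingertips in the tool frame, in mm); z points along the fingers, y is the line along which they close (so a half turn about z gives the same grasp; the last joint's range is limited). The gripper opens to 94 mm and grips with 3 to 60 N. Pads are 16 mm wide; open, the fingers measure 119 mm over their backs; the gripper's body (75 mm by 177 mm) begins 78 mm behind the grasp point.
Start: joints at [1.173, 0.3, 1.521, -0, 1.321, -0.067], TCP at [178.637, 520.173, 404.646] pointing down, gripper open.
Joint ranges: [-3.03, 3.03], [-0.79, 2.21], [0.23, 2.52], [-1.04, 4.18], [0, 3.07], [-2.55, 2.55]. Speed limits (rad/s): [2.22, 2.22, 2.57, 3.14, 3.14, 3.14].

### API

Orientations are given as a unit quaternion [x, y, z, w].
In Python, from station import telemetry, vision, order, manip gives the robot as it stands.
- The arm moves only by the tool carry_out, never from a script. Its argument "plan" is a list of rows, each a list of 7 numbers: the shift along the tool's x, y, z in m, then the turn, a rotation vector about the tool's x, y, z in rad, then the finger opening in m, from 0 to 0.094. In form: [[tx, ty, tz, wx, wy, wz, gripper], ...]. A call has exactly 8 rows; each row shifts and turns the commanded pose from where the row before left it, along the tool's axes as they then stand; what a row does not reach is not made up. A row lasts 1/10 s, in which the tool goes at most 50 mm and 8.59 degrees, less where a joint would pass 70% of its speed; a pose out of reach is approached as far as the arm can. A call is refused whole if a number of a shift passes 0.05 or a number of a turn 0.15, either way. A call with a gripper value outside its range is refused whole. The fingers move at their own pace and stop on an object; the grip force is fixed at half the most. Time passes only in rows, so rows that do not move let the fingers close, or fill a call up. It gives the time, the measured TCP pose, the force, the opening and the grip force at its end, in the units of the state.
- telemetry.get_obs(): the state, without advancing time (a new reading comes with each control period).
- vision.grab_frame(name): name is "scene" or "top" or "wrist"; returns a dict with "image" (384x512x3 uint8, red, green, blue), "range_z" (384x512 float32, mm along the optical axis (not along the pixel's ray), 0 where there is no reading), "camera_matrix" (3x3 intrinsics, pixels), "pose" (4x4, takes a point from camera to world coordinates); the wrist camera has in their place "mount" (4x4, takes a point from camera to tool coordinates, whose origin is the TCP and whose axes are the flange's). Camera axes: x right, y up, looking along -z (the intrinsics and any distortion apply to the point x, -y, -z); pixel columns grow to the right and rows downward; lengths in mm; the calibration is good to about 2 mm. A picture is of the moment at which its call begins: read the wrist's pose just before it.
- order.close_job(): hands the job in; it is judged then, once.
The state is a dict: "clock": time; "qpos": joint angles; "joint_vel": joint speeds; "effort": joint torques, N m; "ee_pos": TCP position; "orientation": TCP orientation; "ft_force": force on the tool from outside, world axes, zero at the start; "torque": the same for the moment, N m; "finger_gap": finger opening in mm; "grip_force": force on a finger pad.
Only numpy, scipy, OpenCV 4.12 (cv2) and the standard library are available. Lean on these libraries where they do the work, as an engineer would, in place of code of your own. Each camera call takes 0.05 s, during which the arm holds its last target. There are 200 camera calls.

## Working session

There is one attempt and no reset: what is moved stays moved. The work goes in short steps, Python scripts to look and compute and a tool call to move; the robot and the scene stay as the last step left them, time stands still between calls to the robot, and variables do not carry over. Pictures are saved under pics/ and viewed, at most 10 in all, crops included, and the job is handed in when it is done.

Besides the shell and the picture viewer there is one more tool, called after "Request:" in YAML: its name, and indented under it one key for each argument. carry_out: Moves the arm, as the interface text tells. Its arguments: {"type":"object","properties":{"plan":{"type":"array","items":{"type":"array","items":{"type":"number"}}}},"required":["plan"]}

```bash
mkdir -p pics; cat > h.py <<'E'
from station import telemetry, vision, order, manip
import numpy as np, cv2
def grab(n,f):
    o=telemetry.get_obs(); d=vision.grab_frame(n)
    cv2.imwrite(f'pics/{f}.png',d['image'][:,:,::-1]); np.savez(f'pics/{f}.npz',o_pos=o['ee_pos'],o_q=o['orientation'],**d); return d
def cloud(d):
    z=d['range_z']; K=d['camera_matrix']; v,u=np.mgrid[:384,:512]
    P=np.stack([(u-K[0,2])*z/K[0,0],-(v-K[1,2])*z/K[1,1],-z],-1)
    T=d['pose']; W=P@T[:3,:3].T+T[:3,3]; W[z==0]=np.nan; return W
E
python3 - <<'E'
from h import *
for n in('top','scene'):
    d=grab(n,n); print(n,d['camera_matrix'],d['pose'].round(3),[k for k in d])
print(telemetry.get_obs(), manip.tcp_to_tips)
E
```

```text
top [[451.32282641   0.         251.6052595 ]
 [  0.         451.32282641 184.57483293]
 [  0.           0.           1.        ]] [[ 1.90000e-02  9.87000e-01 -1.61000e-01  4.71206e+02]
 [-1.00000e+00  2.00000e-02  5.00000e-03 -2.24030e+01]
 [ 8.00000e-03  1.61000e-01  9.87000e-01  9.24564e+02]
 [ 0.00000e+00  0.00000e+00  0.00000e+00  1.00000e+00]] ['image', 'range_z', 'camera_matrix', 'pose']
scene [[432.05774419   0.         256.62454837]
 [  0.         432.05774419 191.36911994]
 [  0.           0.           1.        ]] [[ 8.55000e-01  3.23000e-01 -4.07000e-01  2.15792e+02]
 [-5.19000e-01  5.58000e-01 -6.48000e-01 -6.48617e+02]
 [ 1.80000e-02  7.65000e-01  6.44000e-01  6.58861e+02]
 [ 0.00000e+00  0.00000e+00  0.00000e+00  1.00000e+00]] ['image', 'range_z', 'camera_matrix', 'pose']
{'clock': 0.1, 'qpos': array([ 1.17339220e+00,  3.00421545e-01,  1.52151167e+00,  1.60661293e-06,
        1.32071030e+00, -6.66184581e-02]), 'joint_vel': array([-0.00087069, -0.0005576 , -0.00179022,  0.00121769,  0.00094704,
        0.00075739]), 'effort': array([ 2.84395028e-03, -5.32641327e+01, -3.53284585e+01,  7.10261171e-02,
        2.35156284e-02, -6.42423970e-05]), 'ee_pos': array([178.63417946, 520.15385968, 404.14276556]), 'orientation': array([ 1.64639993e-01,  9.86353586e-01, -5.11177771e-04, -1.21573526e-04]), 'ft_force': array([-0.67403727, -0.10606885,  0.08440933]), 'torque': array([ 0.03550666, -0.04853078,  0.08186991]), 'grip_force': 0.0, 'finger_gap': 94.02904504818416} 199.2
```

View pics/top.png

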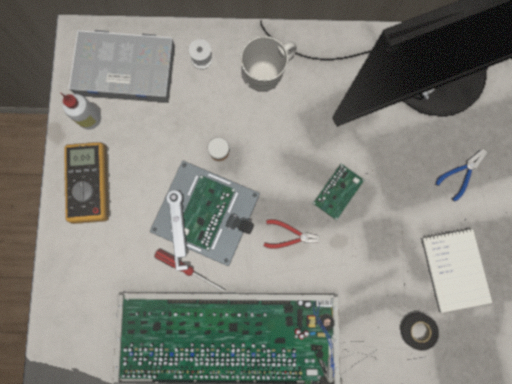

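View pics/scene.png

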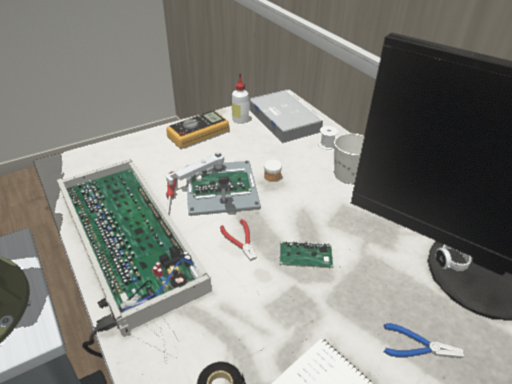

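The top view shows the fixture at about (205,213), with the pivot at (175,197), the strap tip at (183,268) and the lever at (240,225). The screwdriver lies under the strap tip. Next I'll measure these points.

```bash
python3 - <<'E'
from h import *
d=dict(np.load('pics/top.npz')); W=cloud(d); np.set_printoptions(precision=1,suppress=True)
X,Y,Z=W[...,0],W[...,1],W[...,2]
roi=np.zeros((384,512),bool); roi[155:285,145:330]=True
# plate: grey at z~12
img=d['image'].astype(int); sat=img.max(2)-img.min(2)
m=roi&(Z>7)&(Z<17)&(sat<40); m[:, 262:]=False
print('desk z',np.nanmedian(Z[270:285,270:330]))
n,l,s,c=cv2.connectedComponentsWithStats(m.astype(np.uint8)); i=1+s[1:,4].argmax(); print(s[1:][s[1:,4]>30])
pts=W[l==i][:,:2].astype(np.float32); print('plate',cv2.minAreaRect(pts))
# strap z 36..60
m=roi&(Z>34)&(Z<66); n,l,s,c=cv2.connectedComponentsWithStats(m.astype(np.uint8))
for j in range(1,n):
    if s[j,4]>20:
        p=W[l==j]; print(s[j],'mean',p.mean(0),'z',p[:,2].min(),p[:,2].max(),cv2.minAreaRect(p[:,:2].astype(np.float32)))
m=roi&(Z>66); print('high',m.sum(), W[m].mean(0) if m.any() else '', np.nanmax(Z[roi]))
for (u,v) in [(183,162),(258,190),(225,263),(152,232),(175,197),(179,230),(183,262),(236,221),(247,226),(218,149),(184,262),(165,258)]: print((u,v),W[v,u])
print('chassis z', np.nanmax(Z[292:300,130:330]), X[296,200])
c=d['image'][150:290,140:330,::-1]; cv2.imwrite('pics/c1.png',cv2.resize(c,None,fx=4,fy=4,interpolation=cv2.INTER_CUBIC))
E
```

```text
desk z -1.141154323383489
[[ 167  160   93  106 4263]
 [ 150  195   23   47  565]
 [ 157  248   18   11   31]
 [ 188  265   28   20   76]]
plate ((562.8395385742188, 68.048583984375), (176.0590057373047, 162.00921630859375), 67.86753845214844)
[211 155  15   3  33] mean [673.6  43.3  36.7] z 34.1451402660515 39.76054652710798 ((673.2092895507812, 42.32466125488281), (5.01190185546875, 28.32736587524414), 1.262556791305542)
[166 190  22  81 919] mean [528.8 116.   50.6] z 35.19691716706484 60.75137684229253 ((524.61181640625, 113.94424438476562), (154.6443634033203, 29.797725677490234), 10.476235389709473)
high 289 [532.4  -6.2  88.9] 112.9084569636675
(183, 162) [664.6 115.7  12.2]
(258, 190) [611.1 -40.1   0.1]
(225, 263) [460.9  23.6   8. ]
(152, 232) [519.8 172.3   9.6]
(175, 197) [585.6 121.5  56.5]
(179, 230) [522.4 111.8  50.9]
(183, 262) [461.3 108.8  -0.8]
(236, 221) [539.7   1.6  78.2]
(247, 226) [528.9 -19.3 104.5]
(218, 149) [686.8  42.4  40.1]
(184, 262) [461.3 107.1  -3. ]
(165, 258) [468.6 141.9  18.8]
chassis z 50.38700552451917 399.13181610052794
```

View pics/c1.png

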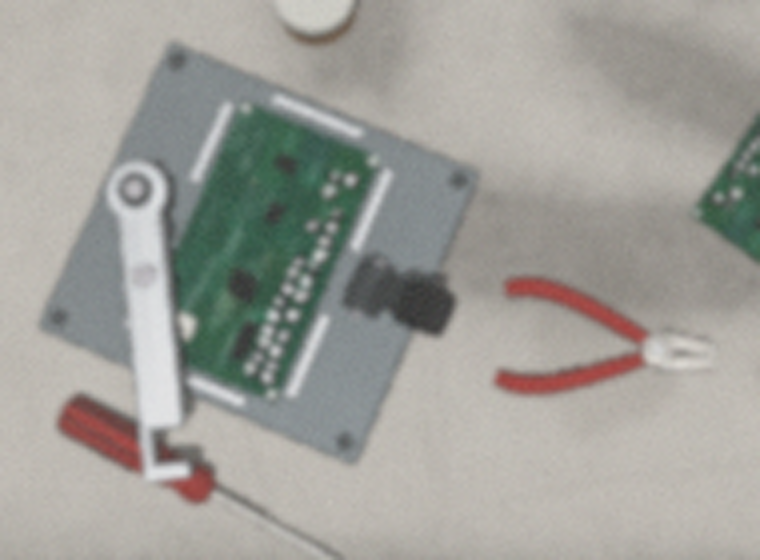

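The crop shows the pivot at crop (135,190), the strap running down to its slotted end near (165,475), and the lever at (385,295). The fixture centre is about (563,68) with yaw −22°, which agrees with the given sizes and with the pivot and lever points. The strap angle is about 1.0 rad, and tool y is already nearly parallel to fixture y. I'll approach with the fingers closed.

Request:
carry_out:
  plan:
    - [-0.026,-0.0154,0.0046,0,0,0,0]
    - [-0.026,-0.0154,0.0046,0,0,0,0]
    - [-0.026,-0.0154,0.0046,0,0,0,0]
    - [-0.026,-0.0154,0.0046,0,0,0,0]
    - [-0.026,-0.0154,0.0046,0,0,0,0]
    - [-0.026,-0.0154,0.0046,0,0,0,0]
    - [-0.026,-0.0154,0.0046,0,0,0,0]
    - [-0.026,-0.0154,0.0046,0,0,0,0]

```text
clock: 0.9
ee_pos: [335.9, 335.0, 367.5]
orientation: [0.165, 0.986, -0.0, -0.0]
ft_force: [0.9, 0.2, -0.5]
finger_gap: 33.5
grip_force: 0.0
```

Request:
carry_out:
  plan:
    - [-0.026,-0.0154,0.0046,0,0,0,0]
    - [-0.026,-0.0154,0.0046,0,0,0,0]
    - [-0.026,-0.0154,0.0046,0,0,0,0]
    - [-0.026,-0.0154,0.0046,0,0,0,0]
    - [-0.026,-0.0154,0.0046,0,0,0,0]
    - [-0.026,-0.0154,0.0046,0,0,0,0]
    - [-0.026,-0.0154,0.0046,0,0,0,0]
    - [0,0,0,0,0,0,0]

```text
clock: 1.7
ee_pos: [473.8, 172.9, 334.7]
orientation: [0.166, 0.986, -0.0, -0.0]
ft_force: [-1.0, 0.1, 0.1]
finger_gap: 0.5
grip_force: 0.0
```

Request:
carry_out:
  plan:
    - [-0.009,-0.005,0.015,0,0,0,0]
    - [-0.009,-0.005,0.015,0,0,0,0]
    - [-0.009,-0.004,0.015,0,0,0,0]
    - [0,0,0.015,0,0,0,0]
    - [0,0,0.015,0,0,0,0]
    - [0,0,0.015,0,0,0,0]
    - [0,0,0.01,0,0,0,0]
    - [0,0,0,0,0,0,0]

```text
clock: 2.5
ee_pos: [493.0, 153.3, 234.6]
orientation: [0.164, 0.986, -0.0, -0.001]
ft_force: [0.6, 0.6, 0.9]
finger_gap: 0.4
grip_force: 0.0
```

```bash
python3 - <<'E'
from h import *
print(telemetry.get_obs()['ee_pos']); d=grab('scene','s2')
c=d['image'][130:240,130:290,::-1]; cv2.imwrite('pics/c2.png',cv2.resize(c,None,fx=4.5,fy=4.5,interpolation=cv2.INTER_CUBIC))
E
```

```text
[493.02039321 153.28024307 234.57942911]
```

View pics/c2.png

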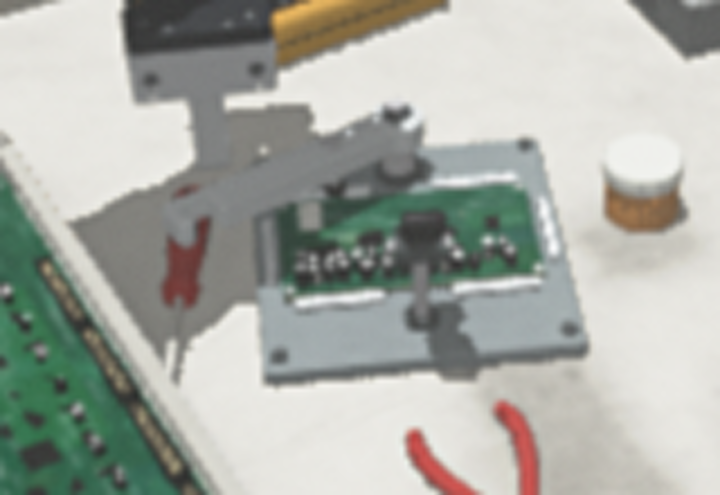

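The finger hangs at crop (208,130), just behind the strap on the correct side, and clears everything else. I'll work out the arc about the pivot.

```bash
python3 - <<'E'
import numpy as np
R=np.array([[-.946,.325],[.325,.946]])
p=np.array([493.,153.3]);piv=np.array([586,125.])
for a,r in zip(np.linspace(163.3,234.5,17)[1:],np.linspace(97,87,17)[1:]):
    t=piv+r*np.array([np.cos(np.radians(a)),np.sin(np.radians(a))]); print(round(a,1),t.round(1),(R@(t-p)/1000).round(4)); p=t
E
```

```text
167.8 [491.8 145.4] [-0.0014 -0.0078]
172.2 [491.1 138. ] [-0.0018 -0.0073]
176.6 [491.  130.6] [-0.0023 -0.0071]
181.1 [491.5 123.2] [-0.0029 -0.0068]
185.6 [492.6 115.9] [-0.0034 -0.0065]
190.0 [494.2 108.8] [-0.0038 -0.0062]
194.5 [496.3 101.9] [-0.0043 -0.0059]
198.9 [499.   95.2] [-0.0047 -0.0055]
203.4 [502.1  88.8] [-0.0051 -0.005 ]
207.8 [505.7  82.7] [-0.0054 -0.0046]
212.2 [509.8  76.9] [-0.0057 -0.0041]
216.7 [514.2  71.5] [-0.006  -0.0037]
221.2 [519.1  66.5] [-0.0062 -0.0032]
225.6 [524.3  61.9] [-0.0064 -0.0026]
230.0 [529.7  57.8] [-0.0065 -0.0021]
234.5 [535.5  54.2] [-0.0066 -0.0016]
```

Request:
carry_out:
  plan:
    - [-0.0014,-0.0078,0,0,0,0,0]
    - [-0.0018,-0.0073,0,0,0,0,0]
    - [-0.0023,-0.0071,0,0,0,0,0]
    - [-0.0029,-0.0068,0,0,0,0,0]
    - [-0.0034,-0.0065,0,0,0,0,0]
    - [-0.0038,-0.0062,0,0,0,0,0]
    - [-0.0043,-0.0059,0,0,0,0,0]
    - [0,0,0,0,0,0,0]

```text
clock: 3.35
ee_pos: [497.1, 100.7, 235.6]
orientation: [0.165, 0.986, -0.0, -0.0]
ft_force: [0.7, 0.4, -0.2]
finger_gap: 0.4
grip_force: 0.0
```

Request:
carry_out:
  plan:
    - [-0.0047,-0.0055,0,0,0,0,0]
    - [-0.0051,-0.005,0,0,0,0,0]
    - [-0.0054,-0.0046,0,0,0,0,0]
    - [-0.0057,-0.0041,0,0,0,0,0]
    - [-0.006,-0.0037,0,0,0,0,0]
    - [-0.0062,-0.0032,0,0,0,0,0]
    - [0,0,0,0,0,0,0]
    - [0,0,0,0,0,0,0]

```text
clock: 4.15
ee_pos: [519.7, 66.0, 235.6]
orientation: [0.165, 0.986, -0.0, -0.0]
ft_force: [-0.6, 0.1, -0.1]
finger_gap: 0.6
grip_force: 0.0
```

```bash
python3 - <<'E'
from h import *
d=grab('scene','s3')
c=d['image'][130:240,130:290,::-1]; cv2.imwrite('pics/c3.png',cv2.resize(c,None,fx=4.5,fy=4.5,interpolation=cv2.INTER_CUBIC))
E
```

```text
(no output)
```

View pics/c3.png

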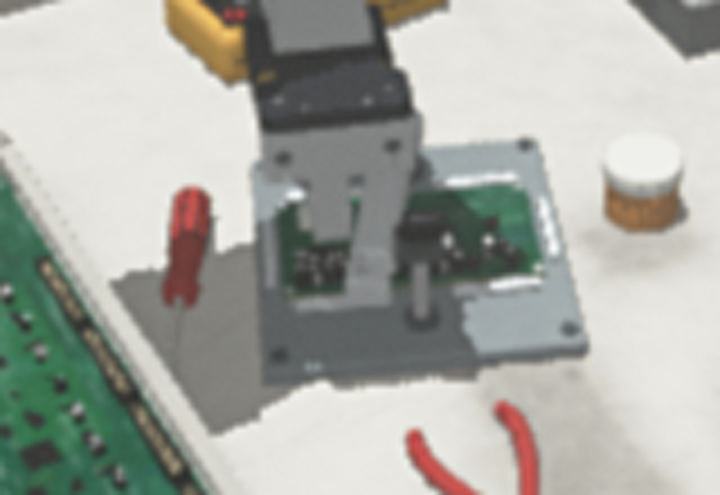

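The strap is following the finger, with its end at crop (370,300) and the stud at (422,300). I'll continue in smaller steps and watch the force.

Request:
carry_out:
  plan:
    - [-0.004,-0.0016,0,0,0,0,0]
    - [-0.004,-0.0014,0,0,0,0,0]
    - [-0.003,-0.001,0,0,0,0,0]
    - [-0.002,-0.0006,0,0,0,0,0]
    - [-0.001,0,0,0,0,0,0]
    - [-0.001,0,0,0,0,0,0]
    - [0,0,0,0,0,0,0]
    - [0,0,0,0,0,0,0]

```text
clock: 5.0
ee_pos: [532.3, 56.9, 235.7]
orientation: [0.165, 0.986, -0.0, 0.0]
ft_force: [0.7, 0.2, 0.1]
finger_gap: 0.1
grip_force: 0.0
```

Request:
carry_out:
  plan:
    - [-0.001,0,0,0,0,0,0]
    - [-0.001,0,0,0,0,0,0]
    - [0,0,0,0,0,0,0]
    - [-0.001,0,0,0,0,0,0]
    - [0,0,0,0,0,0,0]
    - [0,0,0,0,0,0,0]
    - [0,0,0,0,0,0,0]
    - [0,0,0,0,0,0,0]

```text
clock: 5.8
ee_pos: [535.2, 55.9, 235.7]
orientation: [0.165, 0.986, 0.0, 0.0]
ft_force: [-1.3, -1.0, -0.5]
finger_gap: 0.9
grip_force: 0.0
```

Request:
carry_out:
  plan:
    - [-0.001,0,0,0,0,0,0]
    - [0,0,0,0,0,0,0]
    - [-0.001,0,0,0,0,0,0]
    - [0,0,0,0,0,0,0]
    - [-0.001,0,0,0,0,0,0]
    - [0,0,0,0,0,0,0]
    - [0,0,0,0,0,0,0]
    - [0,0,0,0,0,0,0]

```text
clock: 6.6
ee_pos: [537.5, 55.1, 235.5]
orientation: [0.165, 0.986, -0.0, -0.001]
ft_force: [-9.4, 2.4, 6.0]
finger_gap: 0.6
grip_force: 5.0
```

```bash
python3 - <<'E'
from h import *
d=grab('scene','s4')
c=d['image'][130:240,130:290,::-1]; cv2.imwrite('pics/c4.png',cv2.resize(c,None,fx=4.5,fy=4.5,interpolation=cv2.INTER_CUBIC))
E
```

```text
(no output)
```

View pics/c4.png

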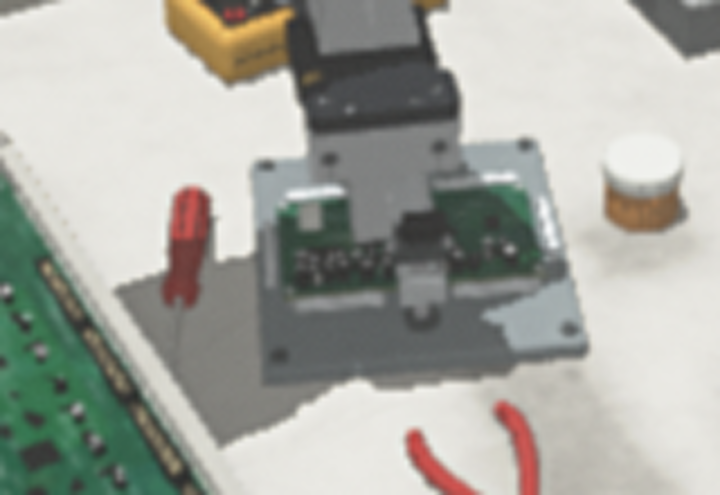

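The strap end is now round the stud at crop (422,290) and the force is about 10 N. I'll push a bit more to confirm this is the stop.

Request:
carry_out:
  plan:
    - [-0.001,0,0,0,0,0,0]
    - [0,0,0,0,0,0,0]
    - [0,0,0,0,0,0,0]
    - [0,0,0,0,0,0,0]
    - [0,0,0,0,0,0,0]
    - [0,0,0,0,0,0,0]
    - [0,0,0,0,0,0,0]
    - [0,0,0,0,0,0,0]

```text
clock: 7.45
ee_pos: [538.0, 55.0, 235.4]
orientation: [0.165, 0.986, -0.0, -0.002]
ft_force: [-16.3, 4.7, 11.2]
finger_gap: 0.7
grip_force: 8.1
```

It's stiff at the stop. I'll back away and rise.

Request:
carry_out:
  plan:
    - [0.005,0,0,0,0,0,0]
    - [0.015,0,0,0,0,0,0]
    - [0.015,0,0,0,0,0,0]
    - [0,0,-0.025,0,0,0,0]
    - [0,0,-0.03,0,0,0,0]
    - [0,0,-0.03,0,0,0,0]
    - [0,0,-0.03,0,0,0,0]
    - [0,0,0,0,0,0,0]

```text
clock: 8.25
ee_pos: [506.3, 66.0, 354.6]
orientation: [0.165, 0.986, 0.001, 0.004]
ft_force: [-0.1, -0.1, 0.2]
finger_gap: 0.5
grip_force: 0.0
```

Request:
carry_out:
  plan:
    - [0.03,0,0,0,0,0,0]
    - [0.03,0,0,0,0,0,0]
    - [0.03,0,0,0,0,0,0]
    - [0.03,0,0,0,0,0,0]
    - [0,0,0,0,0,0,0]
    - [0,0,0,0,0,0,0]
    - [0,0,0,0,0,0,0]
    - [0,0,0,0,0,0,0]

```text
clock: 9.05
ee_pos: [393.0, 104.7, 350.4]
orientation: [0.165, 0.986, -0.0, -0.0]
ft_force: [-0.7, 0.0, 0.0]
finger_gap: 0.1
grip_force: 0.0
```

```bash
python3 - <<'E'
from h import *
np.set_printoptions(precision=1,suppress=True)
d=grab('top','t5'); W=cloud(d); Z=W[...,2]
c=d['image'][150:290,140:330,::-1]; cv2.imwrite('pics/c5.png',cv2.resize(c,None,fx=4,fy=4,interpolation=cv2.INTER_CUBIC))
cen=np.array([562.84,68.05]);a=np.radians(-22.13);fx=np.array([np.cos(a),np.sin(a)]);fy=np.array([-fx[1],fx[0]])
D=W[...,:2]-cen; F=np.stack([D@fx,D@fy],-1)
m=(Z>46)&(Z<56)&(abs(F[...,1])<45)&(abs(F[...,0])<40); p=F[m]; print(m.sum(),p.mean(0),p.min(0),p.max(0),np.polyfit(p[:,1],p[:,0],1))
m=(Z>64)&(abs(F[...,0])<25)&(F[...,1]<-50)&(F[...,1]>-130)&(Z<130); p=np.c_[F[m],Z[m]]; print('lever',m.sum(),p.mean(0),p.min(0),p.max(0),np.polyfit(p[:,1],p[:,2],1))
print(telemetry.get_obs()['ee_pos'])
E
```

```text
520 [-0.3  0.1] [-11.1 -44.8] [10.9 44.8] [-0.  -0.3]
lever 305 [ -0.3 -79.2  87.7] [ -14.8 -104.4   64.7] [ 11.6 -53.6 111.4] [-1.  7.]
[392.9 104.7 350.4]
```

View pics/c5.png

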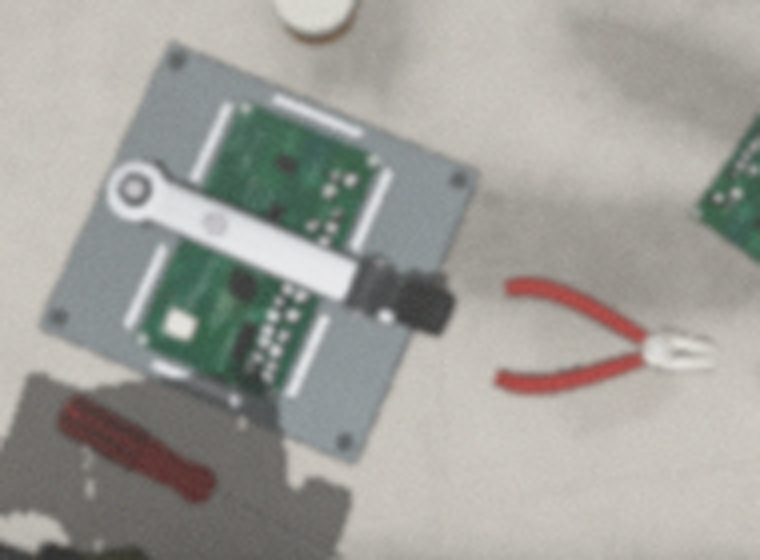

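The strap is home: slope 0 and offset −0.3 mm in the fixture frame. Board and bystanders haven't moved. The lever tip is at fixture y −104, z 111. I'll move over it.

Request:
carry_out:
  plan:
    - [-0.0239,-0.0113,0,0,0,0,0]
    - [-0.0239,-0.0113,0,0,0,0,0]
    - [-0.0239,-0.0113,0,0,0,0,0]
    - [-0.0239,-0.0113,0,0,0,0,0]
    - [-0.0239,-0.0113,0,0,0,0,0]
    - [-0.0239,-0.0113,0,0,0,0,0]
    - [-0.0239,-0.0113,0,0,0,0,0]
    - [0,0,0,0,0,0,0]

```text
clock: 9.9
ee_pos: [526.4, -26.2, 349.9]
orientation: [0.166, 0.986, -0.0, -0.0]
ft_force: [-0.3, 0.6, -0.2]
finger_gap: 0.3
grip_force: 0.0
```

Request:
carry_out:
  plan:
    - [0,0,0.01,0,0,0,0]
    - [0,0,0.01,0,0,0,0]
    - [0,0,0.01,0,0,0,0]
    - [0,0,0,0,0,0,0]
    - [0,0,0,0,0,0,0]
    - [0,0,0,0,0,0,0]
    - [0,0,0,0,0,0,0]
    - [0,0,0,0,0,0,0]

```text
clock: 10.7
ee_pos: [524.9, -24.2, 321.0]
orientation: [0.165, 0.986, 0.0, 0.0]
ft_force: [0.5, 0.6, 0.8]
finger_gap: 0.3
grip_force: 0.0
```

Request:
carry_out:
  plan:
    - [0,0,0.005,0,0,0,0]
    - [0,0,0.005,0,0,0,0]
    - [0,-0.001,0.005,0,0,0,0]
    - [0,-0.001,0.005,0,0,0,0]
    - [0,-0.001,0.005,0,0,0,0]
    - [0,-0.001,0.005,0,0,0,0]
    - [0,-0.001,0.005,0,0,0,0]
    - [0,-0.001,0.004,0,0,0,0]

```text
clock: 11.5
ee_pos: [521.7, -34.5, 282.8]
orientation: [0.165, 0.986, -0.006, -0.002]
ft_force: [-29.9, -53.1, 26.5]
finger_gap: 7.7
grip_force: 58.2
```

Request:
carry_out:
  plan:
    - [0,-0.001,0.004,0,0,0,0]
    - [0,0,0.003,0,0,0,0]
    - [0,0,0.003,0,0,0,0]
    - [0,0,0.002,0,0,0,0]
    - [0,0,0.001,0,0,0,0]
    - [0,0,0,0,0,0,0]
    - [0,0,0,0,0,0,0]
    - [0,0,0,0,0,0,0]

```text
clock: 12.3
ee_pos: [522.6, -30.6, 268.4]
orientation: [0.165, 0.986, 0.0, -0.0]
ft_force: [0.5, -0.0, 0.2]
finger_gap: 0.7
grip_force: 0.2
```

The lever snagged between the fingers for a moment and then released. I'll check the state.

```bash
python3 - <<'E'
from h import *
print(telemetry.get_obs()['ft_force'])
d=grab('scene','s6')
c=d['image'][130:250,130:290,::-1]; cv2.imwrite('pics/c6.png',cv2.resize(c,None,fx=4.5,fy=4.5,interpolation=cv2.INTER_CUBIC))
E
```

```text
[ 0.46454714 -0.02561182  0.16659291]
```

View pics/c6.png

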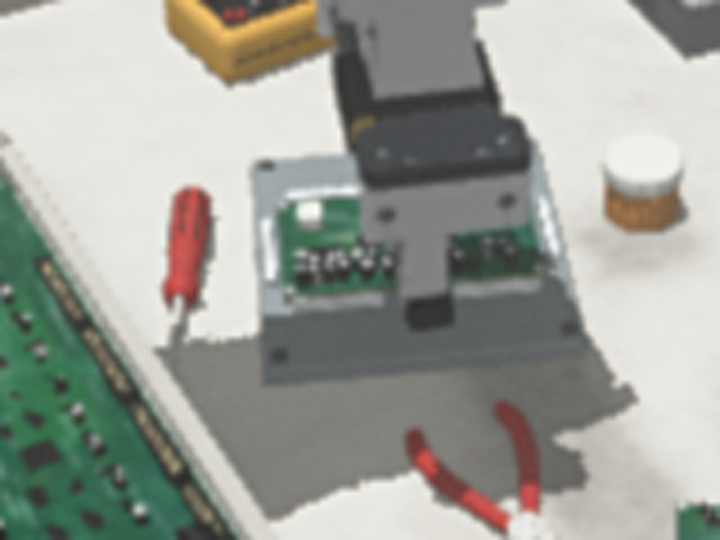

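The lever handle (crop 430,312) is nearly level under the finger. I'll press on gently to the stop.

Request:
carry_out:
  plan:
    - [0,0,0.001,0,0,0,0]
    - [0,0,0.001,0,0,0,0]
    - [0,0,0,0,0,0,0]
    - [0,0,0,0,0,0,0]
    - [0,0,0,0,0,0,0]
    - [0,0,0,0,0,0,0]
    - [0,0,0,0,0,0,0]
    - [0,0,0,0,0,0,0]

```text
clock: 13.15
ee_pos: [522.6, -30.8, 266.6]
orientation: [0.165, 0.986, 0.0, -0.0]
ft_force: [-2.5, -0.3, 1.9]
finger_gap: 0.3
grip_force: 1.0
```

Request:
carry_out:
  plan:
    - [0,0,0.001,0,0,0,0]
    - [0,0,0,0,0,0,0]
    - [0,0,0,0,0,0,0]
    - [0,0,0,0,0,0,0]
    - [0,0,0,0,0,0,0]
    - [0,0,0,0,0,0,0]
    - [0,0,0,0,0,0,0]
    - [0,0,0,0,0,0,0]

```text
clock: 13.95
ee_pos: [522.6, -30.8, 266.1]
orientation: [0.165, 0.986, -0.0, 0.0]
ft_force: [-5.4, 0.1, 7.9]
finger_gap: 0.5
grip_force: 4.3
```

Request:
carry_out:
  plan:
    - [0,0,0.001,0,0,0,0]
    - [0,0,0,0,0,0,0]
    - [0,0,0.001,0,0,0,0]
    - [0,0,0,0,0,0,0]
    - [0,0,0,0,0,0,0]
    - [0,0,0,0,0,0,0]
    - [0,0,0,0,0,0,0]
    - [0,0,0,0,0,0,0]

```text
clock: 14.75
ee_pos: [522.7, -30.9, 265.4]
orientation: [0.165, 0.986, -0.0, 0.001]
ft_force: [-11.2, -0.4, 24.1]
finger_gap: 0.2
grip_force: 12.1
```

24 N at tip height 66 mm means it's at the stop. I'll retreat straight up, move aside and verify.

Request:
carry_out:
  plan:
    - [0,0,-0.01,0,0,0,0]
    - [0,0,-0.02,0,0,0,0]
    - [0,0,-0.03,0,0,0,0]
    - [0,0,-0.03,0,0,0,0]
    - [0.02,0,0,0,0,0,0]
    - [0.03,0,0,0,0,0,0]
    - [0.03,0,0,0,0,0,0]
    - [0.03,0,0,0,0,0,0]

```text
clock: 15.55
ee_pos: [417.5, 5.2, 353.5]
orientation: [0.165, 0.986, 0.0, 0.0]
ft_force: [0.3, -0.0, -0.3]
finger_gap: 0.5
grip_force: 0.0
```

Request:
carry_out:
  plan:
    - [0.02,0.02,0,0,0,0,0]
    - [0.02,0.02,0,0,0,0,0]
    - [0.02,0.02,0,0,0,0,0]
    - [0,0.02,0,0,0,0,0]
    - [0,0.02,0,0,0,0,0]
    - [0,0,0,0,0,0,0]
    - [0,0,0,0,0,0,0]
    - [0,0,0,0,0,0,0]

```text
clock: 16.35
ee_pos: [394.2, 118.4, 353.6]
orientation: [0.165, 0.986, -0.0, -0.0]
ft_force: [-0.1, -0.3, -0.1]
finger_gap: 0.2
grip_force: 0.0
```

```bash
python3 - <<'E'
from h import *
np.set_printoptions(precision=2,suppress=True)
d=grab('top','t7'); W=cloud(d); Z=W[...,2]
c=d['image'][150:290,140:330,::-1]; cv2.imwrite('pics/c7.png',cv2.resize(c,None,fx=4,fy=4,interpolation=cv2.INTER_CUBIC))
cen=np.array([562.84,68.05]);a=np.radians(-22.13);fx=np.array([np.cos(a),np.sin(a)]);fy=np.array([-fx[1],fx[0]])
D=W[...,:2]-cen; F=np.stack([D@fx,D@fy],-1)
m=(Z>46)&(Z<56)&(abs(F[...,1])<45)&(abs(F[...,0])<40); p=F[m]; print(m.sum(),p.mean(0),np.polyfit(p[:,1],p[:,0],1))
m=(Z>50)&(abs(F[...,0])<9)&(F[...,1]<-92)&(F[...,1]>-122)&(Z<130); p=np.c_[F[m],Z[m]]; print('lever',m.sum(),p.mean(0),p.min(0),p.max(0),np.polyfit(p[:,1],p[:,2],1))
print(telemetry.get_obs()['ft_force'])
E
```

```text
514 [-0.19  0.01] [-0.   -0.19]
lever 148 [  -0.05 -107.07   65.65] [  -8.94 -121.89   60.69] [  8.84 -92.25  69.36] [ 0.01 67.08]
[-0.5 -0.9  0.4]
```

View pics/c7.png

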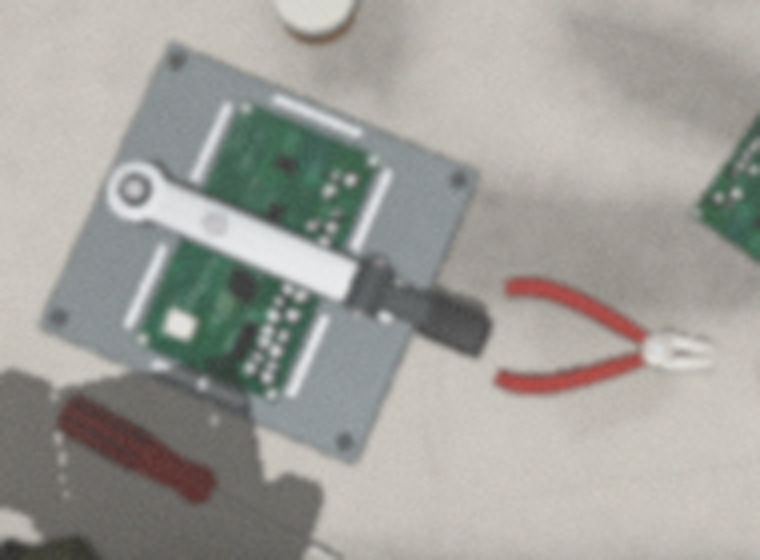

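The lever is level (slope 0.01, top face at about 66 mm) and the strap is home. The board, cutters, jar and screwdriver are where they were. I'll hand in the job.

```bash
python3 -c "
from station import order; print(order.close_job())"
```

```text
the job is handed in; nothing more can be done
None
```

The strap is fully home round the stud and the lever was then pushed fully down, with the board in its nest and the bystanders undisturbed; the lever snagged briefly between the fingers (about 66 N at the wrist, limit 120 N), and the job is handed in at about 16 s.

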